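# Load an empty paint tube into the dosing slide and bring it under the needle

### The arm

A 6-joint arm with a two-finger parallel gripper is mounted at the origin on a cart in front of the work surface, level with it; the furniture and walls round the work are solid. World frame = base frame: x ahead of the robot, y to its left, z up, the work surface at z = 0. Lengths are in m, angles in rad, forces in N, time in s.
With the tool pointing down it reaches from about 0.35 to 0.85 m from the base axis. Payload 8.1 kg.
Tool frame: the origin (TCP) lies at the very end of the fingers, on their centre line; the grasp point (between the pads) lies 19 mm behind it; z points along the fingers, y is the line along which they close (so a half turn about z gives the same grasp; the last joint's range is limited). The gripper opens to 93 mm and grips with 3 to 60 N. Pads are 15 mm wide; open, the fingers measure 128 mm over their backs; the gripper's body (75 mm by 188 mm) begins 65 mm behind the grasp point.
Start: joints at [1.201, 0.13, 1.488, -0, 1.523, -0.085], TCP at [0.169, 0.576, 0.194] pointing down, gripper open.
Joint ranges: [-2.96, 2.96], [-0.89, 2.26], [0.02, 2.5], [-1.34, 4.48], [0, 2.73], [-2.66, 2.66]. Speed limits (rad/s): [2.39, 2.39, 2.79, 3.14, 3.14, 3.14].

### API

Orientations are given as a rotation vector (axis times angle).
In Python, from plant import robot, imaging gives the robot as it stands.
- The arm moves only by the tool jog_arm, never from a script. Its argument "rows" is a list of rows, each a list of 2 entries, a list of its own where there are three numbers: the shift along the tool's x, y, z each as a share of 0.2 m, from -1 to 1, then the turn, a rotation vector about the tool's x, y, z each as a share of pi/2 rad, from -1 to 1. A call has 1 to 5 rows; each row is the pose to reach, as a shift and turn from the pose commanded when the call began, along the tool's axes at that moment; what a row does not reach only later rows make up. A row lasts 1/10 s, in which the tool goes at most 50 mm and 8.59 degrees, less where a joint would pass 70% of its speed; a pose out of reach is approached as far as the arm can. A call with a number of a shift or a turn outside -1 to 1 is refused whole. A call with a gripper value outside its range is refused whole. "hand" is the closure, from -1 (fully open) to 1 (shut), set as the call begins (left out, the last holds). The fingers move at their own pace and stop on an object; "squeeze" is the grip in N (left out, the last holds). Time passes only in rows, so rows that repeat a pose let the fingers close. It gives the time, the measured TCP pose, the force, the opening and the grip force at its end, in the units of the state.
- robot.read_state(): the state, without advancing time (a new reading comes with each control period).
- imaging.read_camera(name): name is "side" or "top"; returns a dict with "frame" (480x640x3 uint8, red, green, blue), "vertical_fov" (degrees; the focal length in pixels is half the picture's height over the tangent of half this angle, whatever the lens; pixels are square), "cx", "cy" (the principal point, pixels), "R" (3x3) and "t" (3): a world point X has camera coordinates R X + t. Camera axes: x right, y down, z forward; pixel columns grow to the right and rows downward; lengths in m; the calibration is good to about 2 mm. A picture is of the moment at which its call begins. There is no depth.
- robot.close_job(): hands the job in; it is judged then, once.
The state is a dict: "t": time; "q": joint angles; "dq": joint speeds; "joint_torque": joint torques, N m; "tool_pos": TCP position; "orientation": TCP orientation; "force": force on the tool from outside, world axes, zero at the start; "wrist_torque": the same for the moment, N m; "opening": finger opening in m; "gripper_force": force on a finger pad.
Only numpy, scipy, OpenCV 4.12 (cv2) and the standard library are available. Lean on these libraries where they do the work, as an engineer would, in place of code of your own. Each camera call takes 0.05 s, during which the arm holds its last target. There are 200 camera calls.

### The job

Fetch the empty open glass tube with the blue band from the wooden drying rack and stand it, fully down and upright, in the pocket of the dosing slide, then let go of it. Then move the slide until the needle points down into the middle of the tube's open mouth, ready for dosing. Leave the two capped tubes in the rack, leave the jars and the glue bottle round about where they stand, and do not bump the needle or its stand.

Things in the scene. Friction and masses are not known exactly. Their poses are not given: they have to be found in the camera images.
- vial: the empty amber glass tube, open at the top, with a 12 mm blue band round its upper half: diameter 28 mm, height 110 mm, its foot tapered over the lowest 9 mm to a flat bottom of 19 mm, 0.06 kg. Origin at the centre of its underside, z up along the tube. It stands in one of the three holes of the rack, its bottom 8 mm above the table, its upper 52 mm above the rack's top
- vial_mouth (a point): centre of the open tube's mouth (inner diameter 24 mm), 110 mm above its underside
- rack: wooden two-tier drying rack, 70 mm (its x) by 192 mm (its y) by 62 mm high, fixed; origin at the centre of its underside. Three 31 mm holes in a row along its y, 58 mm apart, through an upper board whose top is 58 mm above the table, with the tubes' feet in 6 mm deep recesses of the lower board
- vial_black: amber tube of the same size, filled, with a black screw cap (diameter 31 mm, top 122 mm above its underside), standing in the rack; stays there
- vial_white: the same with a white screw cap, standing in the rack; stays there
- doser: fixed base of the dosing station: aluminium plate 170 x 400 x 10 mm lying on the table, with two guide rods along its y. Origin on the table below the middle line of the rods; the tube pocket runs along its y axis at its x = 0. The plate reaches from x = -63 to 107 mm and from y = -190 to 210 mm
- carriage (a joint): travel in m of the carriage along the guide rods, from 0 (loading end) to 0.20, growing toward the doser's -y; it starts at 0 to 0.03, the needle lies at about 0.13 to 0.17 with no stop there, and it stays where it is left (about 2 N moves it). On it: a white plastic block 60 x 60 mm with the pocket, and a black knob to move it by, 105 mm from the pocket toward the doser's +y
- pocket (a point): centre of the pocket's upper rim, in the top of the white block, 73 mm above the table: a round hole of 31 mm, 42 mm deep, flat floor 31 mm above the table; it travels with the carriage. A tube standing in it reaches 141 mm above the table. z is up
- knob (a point): middle of the black knob that moves the carriage: upright, round, diameter 25 mm, 31 mm high (45 to 76 mm above the table) on a 12 mm stem; the point is 61 mm above the table; the bar below it has its top at 31 mm
- needle_stand: fixed stand behind the rods (blue foot 46 x 46 x 36 mm, steel column 13 mm thick up to 284 mm above the table) with a short arm, 225 mm above the table, that reaches 75 mm forward over the rods and carries an upright syringe (diameter up to 36 mm, from 174 to 288 mm above the table); origin under its foot on the plate, 10 mm above the table, its -x pointing along the arm
- needle_tip (a point): lower end of the blunt steel needle (3 mm thick) under the syringe, 153 mm above the table, fixed, above the line on which the pocket travels
- glue_bottle: white glue bottle with a nozzle, diameter 50 mm, height 140 mm, loose; origin under its centre
- blue_jar: blue jar, diameter 57 mm, height 64 mm, loose; origin under its centre
- pigment_red: small jar of red pigment with an ochre lid, diameter 42 mm, height 49 mm, loose
- pigment_green: small jar of green pigment with an ochre lid, diameter 45 mm, height 56 mm, loose
- pigment_blue: small jar of blue pigment with an ochre lid, diameter 43 mm, height 51 mm, loose

How it is judged:
By the outcome, as a careful person would: the job done as asked, in the order asked, and still so for the second after the job is handed in, with the robot touching nothing.
It also fails if it takes over 54 s, if anything falls off the work surface, if the arm or the gripper's body presses on something with over 40 N, if the wrist force passes 120 N, or if a joint passes its speed limit or range.

## Working session

There is one attempt and no reset: what is moved stays moved. The work goes in short steps, Python scripts to look and compute and a tool call to move; the robot and the scene stay as the last step left them, time stands still between calls to the robot, and variables do not carry over. Pictures are saved under pics/ and viewed, at most 10 in all, crops included, and the job is handed in when it is done.

Besides the shell and the picture viewer there is one more tool, called after ">>>" as a command line: name --argument value ..., lists and objects as JSON in quotes. jog_arm: Moves the arm, as the interface text tells. Its arguments: {"type":"object","properties":{"rows":{"type":"array"},"hand":{"type":"number"},"squeeze":{"type":"number"}},"required":["rows"]}

```bash
mkdir -p pics; ls
python3 - <<'E'
from plant import robot, imaging
import cv2,pickle
s=robot.read_state();print(s)
d={}
for n in("side","top"):
    c=imaging.read_camera(n);d[n]=c
    cv2.imwrite(f"pics/{n}0.png",c["frame"][:,:,::-1])
    print(n,c["vertical_fov"],c["cx"],c["cy"],c["R"],c["t"])
pickle.dump(d,open("cams.pkl","wb"))
E
```

```text
pics
{'t': 0.0, 'q': array([ 1.20060041e+00,  1.31156532e-01,  1.48927934e+00, -2.43251584e-05,
        1.52302505e+00, -8.53978246e-02]), 'dq': array([ 0.00169855,  0.00074584,  0.00025656,  0.00054373, -0.0001235 ,
       -0.00123625]), 'joint_torque': array([-8.42901250e-05, -5.59843504e+01, -4.91755700e+01,  7.69131398e-02,
        3.54982086e-02, -1.14385659e-04]), 'tool_pos': array([0.16833669, 0.57524682, 0.19279025]), 'orientation': array([-4.45790896e-01, -3.10939939e+00,  2.86710077e-03]), 'force': array([ 0.00281225, -0.50273573, -0.12171918]), 'wrist_torque': array([-0.00538277, -0.03547033,  0.0304107 ]), 'gripper_force': 0.0, 'opening': 0.0928360905775739}
side 47.77202371670657 314.5765141909685 237.63083269893642 [[-0.90786061 -0.41900255  0.01503215]
 [-0.23233275  0.47290759 -0.84992935]
 [ 0.34901375 -0.77510984 -0.52668219]] [0.51283457 0.22543831 1.11067904]
top 54.30834808163153 315.6419500224566 245.2232490574686 [[-1.52386233e-02 -9.99880275e-01 -2.68698971e-03]
 [-9.93231855e-01  1.54466532e-02 -1.15116822e-01]
 [ 1.15144545e-01  9.14581887e-04 -9.93348326e-01]] [0.00956317 0.59070065 1.11760831]
```

View pics/side0.png

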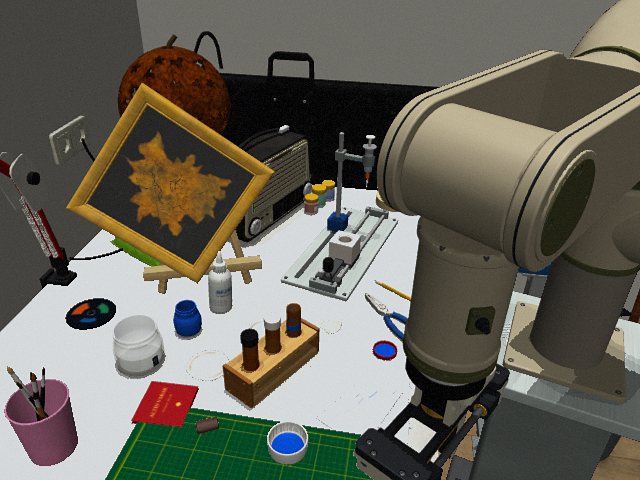

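View pics/top0.png

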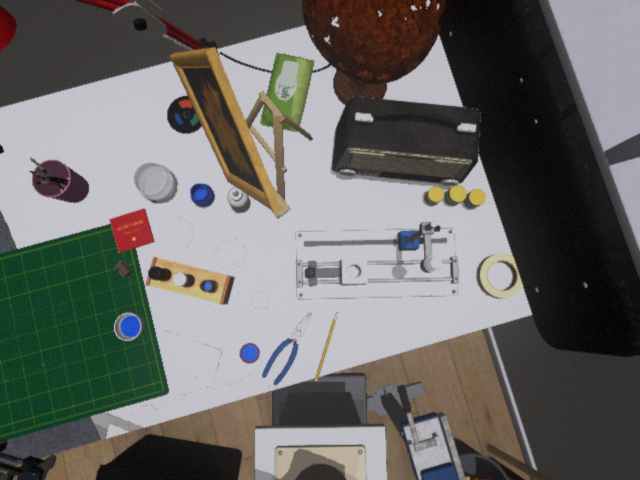

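Side: the open blue-band tube is at about (293,320) in the rack and the pocket block at (345,245). The knob is at (328,265) and the needle tip at about (367,185). Top: tube mouth ~(208,286), pocket (352,270), knob (310,272), needle ~(430,262). Next, enlarged crops.

Run:
```python
import cv2
t=cv2.imread("pics/top0.png");s=cv2.imread("pics/side0.png")
def cr(i,x,y,w,h,k):return cv2.resize(i[y:y+h,x:x+w],None,fx=k,fy=k,interpolation=cv2.INTER_CUBIC)
import numpy as np
a=cr(t,140,245,100,75,8);b=cr(t,290,215,180,90,4)
cv2.imwrite("pics/cA.png",cr(t,140,250,100,60,8))
cv2.imwrite("pics/cB.png",cr(t,290,220,180,85,4.4))
cv2.imwrite("pics/cC.png",cr(s,220,290,110,80,7))
cv2.imwrite("pics/cD.png",cr(s,275,125,130,100*3//2+20,3.5))
```

```text
(no output)
```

View pics/cA.png

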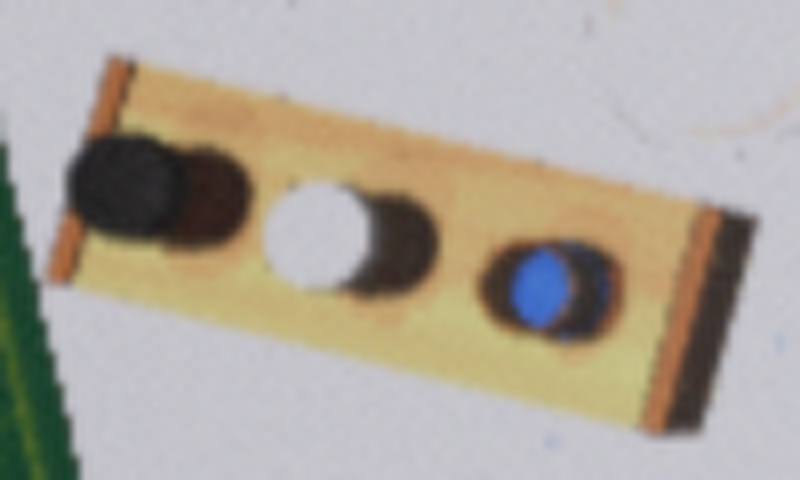

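View pics/cB.png

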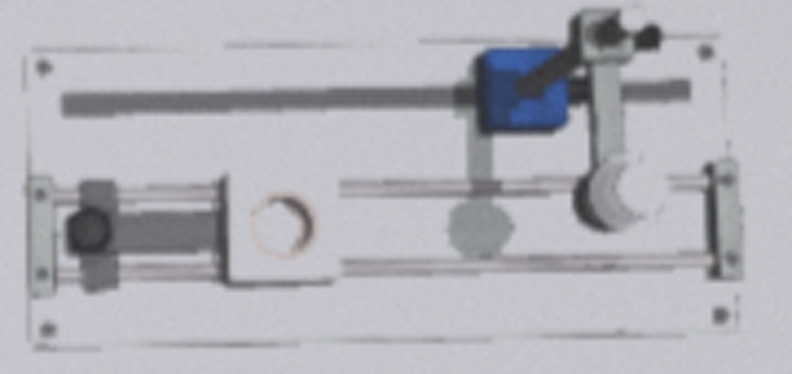

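View pics/cC.png

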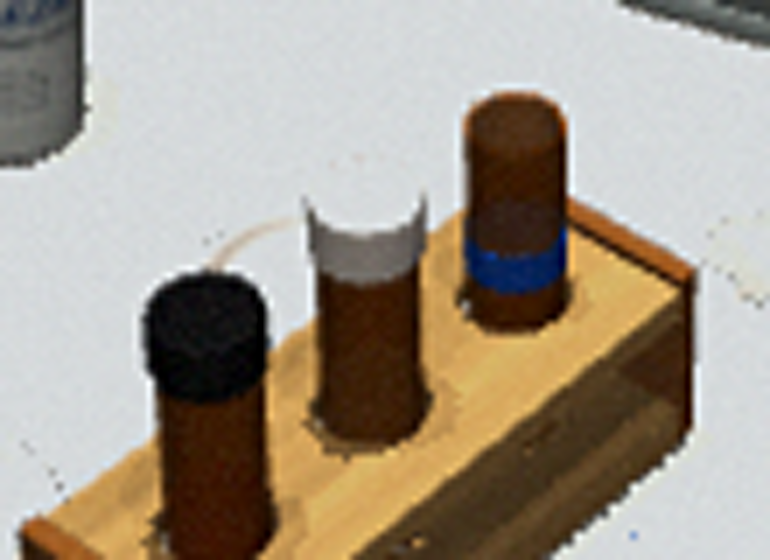

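View pics/cD.png

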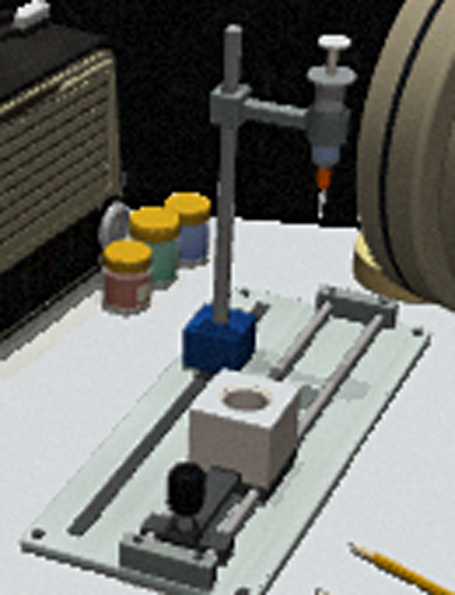

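Crop A: mouth centre ≈(529,287). Crop C: mouth ≈(516,121), band ≈(516,262). Crop B: pocket rim (283,225), knob top (90,229), rods run from (55,195)/(55,277) to (700,180)/(710,262). Crop D: pocket (246,398), knob top (187,472), needle tip (321,216). The needle is hidden from above, so I'll intersect its side ray with the pocket's line of travel.

```bash
cat > h.py <<'E'
import numpy as np,pickle,cv2
from scipy.spatial.transform import Rotation as Ro
C=pickle.load(open("cams.pkl","rb"))
def ray(n,u,v):
    c=C[n];f=240/np.tan(np.radians(c["vertical_fov"]/2));R=np.array(c["R"]);t=np.array(c["t"])
    d=R.T@np.array([(u-c["cx"])/f,(v-c["cy"])/f,1]);return -R.T@t,d/np.linalg.norm(d)
def tri(a,b):
    (o,d),(p,e)=ray("top",*a),ray("side",*b)
    k=np.linalg.lstsq(np.c_[d,-e],p-o,rcond=None)[0];x,y=o+k[0]*d,p+k[1]*e
    return (x+y)/2,np.linalg.norm(x-y)
def atz(n,u,v,z):
    o,d=ray(n,u,v);return o+d*(z-o[2])/d[2]
def proj(n,X):
    c=C[n];f=240/np.tan(np.radians(c["vertical_fov"]/2));p=np.array(c["R"])@X+c["t"];return p[:2]/p[2]*f+[c["cx"],c["cy"]]
def crop(x,y,x0,y0,k):return x0+(x+.5)/k-.5,y0+(y+.5)/k-.5
E
python3 - <<'E'
from h import *
np.set_printoptions(precision=4,suppress=True)
A=lambda x,y:crop(x,y,140,250,8);B=lambda x,y:crop(x,y,290,220,4.4)
Cc=lambda x,y:crop(x,y,220,290,7);D=lambda x,y:crop(x,y,275,125,3.5)
print("mouth",tri(A(529,287),Cc(516,121)),atz("top",*A(529,287),.118),atz("side",*Cc(516,121),.118))
print("pocket",tri(B(283,225),D(246,398)),atz("top",*B(283,225),.073),atz("side",*D(246,398),.073))
print("knob",tri(B(90,229),D(187,472)),atz("top",*B(90,229),.076),atz("side",*D(187,472),.076))
for a,b in(((55,195),(700,180)),((55,277),(710,262))):
    p,q=atz("top",*B(*a),.03),atz("top",*B(*b),.03);d=q-p;print("rod",p,q,np.degrees(np.arctan2(d[0],-d[1])))
for a,b in(((110,62),(720,207)),((55,283),(660,432))):
    p,q=atz("top",*A(*a),.062),atz("top",*A(*b),.062);d=q-p;print("rack",p,q,np.degrees(np.arctan2(d[0],-d[1])))
n=D(321,216);print("needle",atz("side",*n,.153))
for y in(-.2,-.22,-.24,-.26,-.28):
    o,d=ray("side",*n);k=(y-o[1])/d[1];print(o+k*d)
for n,u,v in(("jarb",203,195),("glue",237,205),("cap black",A(125,187)[0],A(125,187)[1]),("white",A(318,235)[0],A(318,235)[1])):print(n,atz("top",u,v,.13 if n!="jarb" else .064))
E
```

```text
mouth (array([0.4944, 0.2512, 0.1153]), np.float64(0.0017671694318919337)) [0.4934 0.2502 0.118 ] [0.4937 0.2544 0.118 ]
pocket (array([ 0.5248, -0.0892,  0.07  ]), np.float64(0.0010197427358053725)) [ 0.5242 -0.0891  0.073 ] [ 0.5236 -0.0845  0.073 ]
knob (array([0.5244, 0.0148, 0.071 ]), np.float64(0.001320201495781841)) [0.5234 0.0145 0.076 ] [0.5221 0.0219 0.076 ]
rod [0.5455 0.0344 0.03  ] [ 0.5483 -0.3261  0.03  ] 0.45017275756310965
rod [0.4998 0.035  0.03  ] [ 0.5025 -0.3295  0.03  ] 0.42991305352402465
rack [0.5644 0.3899 0.062 ] [0.5182 0.2068 0.062 ] -14.17091637834748
rack [0.4987 0.4046 0.062 ] [0.4519 0.2242 0.062 ] -14.52462396422954
needle [ 0.5239 -0.2213  0.153 ]
[ 0.5168 -0.2     0.164 ]
[ 0.5234 -0.22    0.1537]
[ 0.53   -0.24    0.1433]
[ 0.5366 -0.26    0.133 ]
[ 0.5433 -0.28    0.1227]
jarb [0.7144 0.2721 0.064 ]
glue [0.6747 0.1782 0.13  ]
cap black [0.5227 0.361  0.13  ]
white [0.5085 0.3066 0.13  ]
```

```bash
cat >> h.py <<'E'
def yawR(a):  # tool down, tool y at world angle a (deg)
    a=np.radians(a);y=np.array([np.cos(a),np.sin(a),0]);z=np.array([0,0,-1.]);return np.c_[np.cross(y,z),y,z]
def plan(wps,p=None,R=None):
    from plant import robot
    if p is None:
        s=robot.read_state();p=s["tool_pos"];R=Ro.from_rotvec(s["orientation"]).as_matrix()
        print("t",round(s["t"],2),"p",p.round(4),"yaw",np.degrees(np.arctan2(R[1,1],R[0,1])).round(2),"tilt",np.degrees(np.arccos(-R[2,2])).round(2),"F",s["force"].round(2),"op",round(s["opening"],4),"gf",s["gripper_force"],"q",s["q"].round(2))
    for w,a in wps:
        w=np.array(w);S=yawR(a)
        print((R.T@(w-p)/.2).round(3).tolist(),(Ro.from_matrix(R.T@S).as_rotvec()/(np.pi/2)).round(3).tolist());p,R=w,S
E
python3 - <<'E'
from h import *
plan([((.27,.46,.19),42),((.39,.35,.19),14),((.494,.2502,.19),-14.3),((.494,.2502,.07),-14.3)])
E
```

```text
t 0.1 p [0.1683 0.5753 0.1929] yaw 73.68 tilt 0.1 F [-0.21  0.18 -0.01] op 0.0929 gf 0.0 q [ 1.2   0.13  1.49 -0.    1.52 -0.09]
[-0.65, -0.41, 0.015] [-0.001, 0.0, 0.352]
[-0.81, 0.078, 0.0] [0.0, 0.0, 0.311]
[-0.61, 0.384, 0.0] [0.0, 0.0, 0.314]
[0.0, 0.0, 0.6] [0.0, 0.0, 0.0]
```

>>> jog_arm --rows '[[[-0.65, -0.41, 0.015], [0, 0, 0.352]], [[-0.65, -0.41, 0.015], [0, 0, 0.352]], [[-0.65, -0.41, 0.015], [0, 0, 0.352]], [[-0.65, -0.41, 0.015], [0, 0, 0.352]], [[-0.65, -0.41, 0.015], [0, 0, 0.352]]]' --hand -1

```text
t: 0.6
tool_pos: [0.2713, 0.4593, 0.1905]
orientation: [-1.284, -2.867, 0.001]
force: [-0.2, 0.2, 1.2]
opening: 0.0929
gripper_force: 0.0
```

>>> jog_arm --rows '[[[-0.81, 0.078, 0], [0, 0, 0.311]], [[-0.81, 0.078, 0], [0, 0, 0.311]], [[-0.81, 0.078, 0], [0, 0, 0.311]], [[-0.81, 0.078, 0], [0, 0, 0.311]], [[-0.81, 0.078, 0], [0, 0, 0.311]]]'

```text
t: 1.1
tool_pos: [0.3909, 0.3502, 0.1906]
orientation: [-1.933, -2.476, 0.001]
force: [-0.9, 0.1, -0.6]
opening: 0.0932
gripper_force: 0.0
```

>>> jog_arm --rows '[[[-0.61, 0.384, 0], [0, 0, 0.314]], [[-0.61, 0.384, 0], [0, 0, 0.314]], [[-0.61, 0.384, 0], [0, 0, 0.314]], [[-0.61, 0.384, 0], [0, 0, 0.314]], [[-0.61, 0.384, 0], [0, 0, 0.314]]]'

```text
t: 1.6
tool_pos: [0.4938, 0.2521, 0.1904]
orientation: [-2.476, -1.932, 0.001]
force: [0.4, 0.7, -0.2]
opening: 0.0932
gripper_force: 0.0
```

Run:
```python
from h import *
plan([((.494,.2502,.13),-14.3),((.494,.2502,.07),-14.3)])
```

```text
t 1.6 p [0.4938 0.2521 0.1904] yaw -14.07 tilt 0.07 F [ 0.37  0.66 -0.19] op 0.0932 gf 0.0 q [0.38 0.01 1.62 0.   1.51 0.62]
[-0.009, 0.004, 0.302] [-0.001, -0.0, 0.003]
[0.0, 0.0, 0.3] [0.0, 0.0, 0.0]
```

>>> jog_arm --rows '[[[0, 0, 0.1], [0, 0, 0]], [[0, 0, 0.25], [0, 0, 0]], [[0, 0, 0.4], [0, 0, 0]], [[0, 0, 0.55], [0, 0, 0]], [[0, 0, 0.602], [0, 0, 0]]]'

```text
t: 2.1
tool_pos: [0.4905, 0.2523, 0.0668]
orientation: [-2.471, -1.936, 0.008]
force: [-0.0, 0.5, -0.5]
opening: 0.0931
gripper_force: 0.0
```

Run:
```python
from h import *
from plant import imaging
plan([((.494,.2502,.07),-14.3)])
a=imaging.read_camera("side")["frame"];b=imaging.read_camera("top")["frame"]
f=lambda i,x,y,w,h,k:cv2.resize(i[y:y+h,x:x+w],None,fx=k,fy=k,interpolation=cv2.INTER_CUBIC)
cv2.imwrite("pics/g1.png",np.hstack([f(a,215,240,135,150,4),f(a,330,150,65,150,4)])[:,:,::-1])
```

```text
t 2.1 p [0.4905 0.2523 0.0668] yaw -13.86 tilt 0.33 F [-0.    0.51 -0.53] op 0.0931 gf 0.0 q [0.38 0.1  1.75 0.   1.29 0.62]
[-0.006, 0.019, -0.016] [-0.003, 0.002, 0.005]
```

View pics/g1.png

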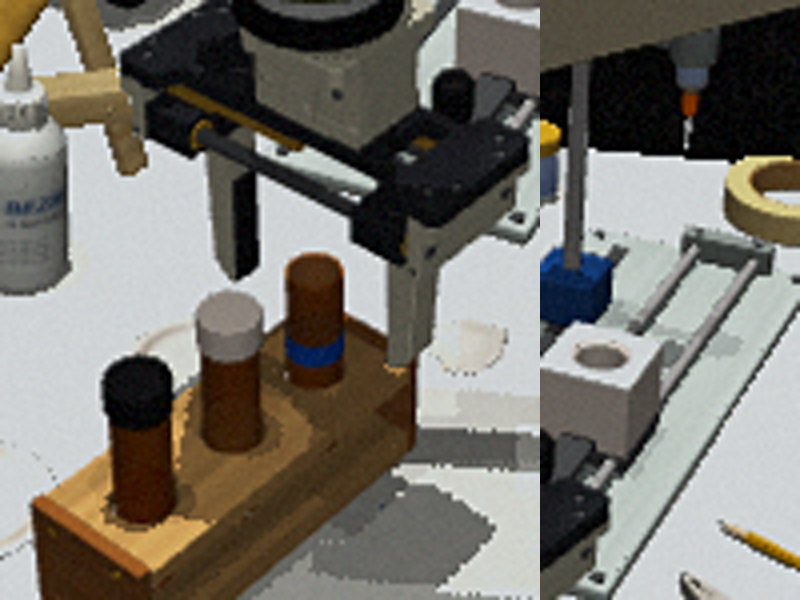

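The fingers straddle the tube: the tips at (240,270) and (400,360) have their midpoint at the tube (315,320). The needle tip is at side (366.5,187). Closing.

>>> jog_arm --rows '[[[-0.006, 0.015, -0.01], [0, 0, 0]], [[-0.006, 0.015, -0.01], [0, 0, 0]], [[-0.006, 0.015, -0.01], [0, 0, 0]]]'

```text
t: 2.5
tool_pos: [0.4984, 0.2496, 0.0745]
orientation: [2.479, 1.929, 0.005]
force: [0.9, 0.1, 0.2]
opening: 0.0929
gripper_force: 0.0
```

>>> jog_arm --rows '[[[0, 0, 0], [0, 0, 0]], [[0, 0, 0], [0, 0, 0]], [[0, 0, 0], [0, 0, 0]], [[0, 0, 0], [0, 0, 0]], [[0, 0, 0], [0, 0, 0]]]' --hand 1 --squeeze 15

```text
t: 3.0
tool_pos: [0.4969, 0.2489, 0.0724]
orientation: [-2.48, -1.929, 0.0]
force: [-0.5, 0.6, -0.5]
opening: 0.0575
gripper_force: 0.0
```

>>> jog_arm --rows '[[[0, 0, 0], [0, 0, 0]], [[0, 0, 0], [0, 0, 0]], [[0, 0, 0], [0, 0, 0]], [[0, 0, 0], [0, 0, 0]], [[0, 0, 0], [0, 0, 0]]]'

```text
t: 3.5
tool_pos: [0.4966, 0.2491, 0.0723]
orientation: [-2.479, -1.929, 0.001]
force: [-1.6, 0.1, 1.3]
opening: 0.0276
gripper_force: 14.9
```

Run:
```python
from h import *
plan([((.494,.2502,.18),-14.3)])
```

```text
t 3.5 p [0.4966 0.2491 0.0723] yaw -14.24 tilt 0.04 F [-1.56  0.1   1.31] op 0.0276 gf 14.939677014481276 q [0.37 0.1  1.74 0.   1.29 0.62]
[0.002, -0.014, -0.538] [-0.0, 0.0, 0.001]
```

>>> jog_arm --rows '[[[0, 0, -0.08], [0, 0, 0]], [[0, 0, -0.2], [0, 0, 0]], [[0, 0, -0.35], [0, 0, 0]], [[0, 0, -0.5], [0, 0, 0]], [[0, 0, -0.55], [0, 0, 0]]]'

```text
t: 4.0
tool_pos: [0.4992, 0.2498, 0.1876]
orientation: [2.478, 1.927, 0.011]
force: [-0.0, 0.1, -0.1]
opening: 0.0275
gripper_force: 14.8
```

Run:
```python
from h import *
plan([((.505,.14,.182),-9),((.515,.02,.182),-4),((.5242,-.0865,.182),0)])
```

```text
t 4.0 p [0.4992 0.2498 0.1876] yaw -14.25 tilt 0.4 F [-0.01  0.1  -0.15] op 0.0275 gf 14.841962073405739 q [ 0.37  0.01  1.62 -0.    1.5   0.62]
[-0.525, 0.163, 0.027] [0.004, -0.002, -0.058]
[-0.585, 0.143, 0.0] [0.0, 0.0, -0.056]
[-0.528, 0.083, 0.0] [0.0, 0.0, -0.044]
```

>>> jog_arm --rows '[[[-0.1, 0.03, 0], [0, 0, -0.01]], [[-0.25, 0.08, 0], [0, 0, -0.03]], [[-0.4, 0.12, 0], [0, 0, -0.05]], [[-0.525, 0.15, 0], [0, 0, -0.058]], [[-0.525, 0.15, 0], [0, 0, -0.058]]]'

```text
t: 4.5
tool_pos: [0.5001, 0.1371, 0.1822]
orientation: [2.391, 2.036, -0.002]
force: [-0.1, 1.0, -1.1]
opening: 0.0275
gripper_force: 14.9
```

>>> jog_arm --rows '[[[-0.1, 0.03, 0], [0, 0, -0.01]], [[-0.25, 0.07, 0], [0, 0, -0.03]], [[-0.4, 0.1, 0], [0, 0, -0.05]], [[-0.585, 0.143, 0], [0, 0, -0.056]], [[-0.585, 0.143, 0], [0, 0, -0.056]]]'

```text
t: 5.0
tool_pos: [0.5103, 0.0168, 0.1822]
orientation: [2.3, 2.138, -0.002]
force: [0.3, -0.1, -0.4]
opening: 0.0275
gripper_force: 14.9
```

>>> jog_arm --rows '[[[-0.15, 0.02, 0], [0, 0, -0.01]], [[-0.3, 0.05, 0], [0, 0, -0.03]], [[-0.45, 0.07, 0], [0, 0, -0.04]], [[-0.528, 0.083, 0], [0, 0, -0.044]], [[-0.528, 0.083, 0], [0, 0, -0.044]]]'

```text
t: 5.5
tool_pos: [0.5195, -0.0874, 0.1821]
orientation: [-2.224, -2.218, 0.0]
force: [0.3, 0.3, -0.6]
opening: 0.0275
gripper_force: 14.9
```

>>> jog_arm --rows '[[[0, 0, 0], [0, 0, 0]], [[0, 0, 0], [0, 0, 0]], [[0, 0, 0], [0, 0, 0]], [[0, 0, 0], [0, 0, 0]], [[0, 0, 0], [0, 0, 0]]]'

```text
t: 6.0
tool_pos: [0.5193, -0.0862, 0.1825]
orientation: [2.221, 2.222, 0.0]
force: [0.2, 0.6, -0.2]
opening: 0.0278
gripper_force: 14.9
```

Run:
```python
from h import *
from plant import imaging
plan([((.5242,-.089,.18),0)])
a=imaging.read_camera("side")["frame"];b=imaging.read_camera("top")["frame"]
f=lambda i,x,y,w,h,k:cv2.resize(i[y:y+h,x:x+w],None,fx=k,fy=k,interpolation=cv2.INTER_CUBIC)
cv2.imwrite("pics/g2.png",np.vstack([f(a,290,150,130,80,6),f(a,290,230,130,20,6)])[:,:,::-1])
cv2.imwrite("pics/g2top.png",b[:,:,::-1])
```

```text
t 6.0 p [ 0.5193 -0.0862  0.1825] yaw 0.01 tilt 0.01 F [ 0.23  0.64 -0.22] op 0.0278 gf 14.928602278232574 q [-0.26 -0.06  1.71  0.    1.5  -0.26]
[-0.014, 0.024, 0.013] [0.0, -0.0, 0.0]
```

View pics/g2.png

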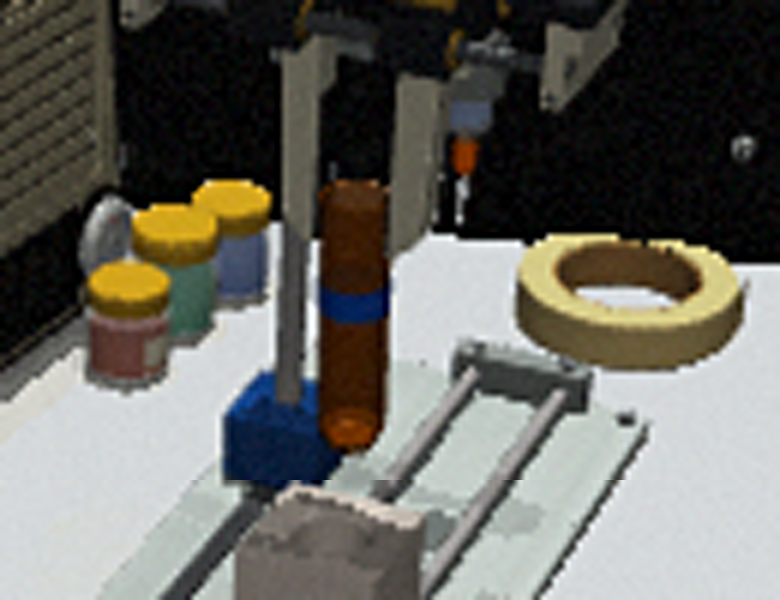

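The tube hangs upright between the fingers: axis at crop x≈354, mouth ≈(354,192), underside ≈(353,432). It is above and just behind the white block.

Run:
```python
from h import *
np.set_printoptions(precision=4,suppress=True)
m=crop(354,194,290,150,6);b=crop(353,432,290,150,6)
print("side tube mouth",atz("side",*m,.1825+.0457),"bottom",atz("side",*b,.1182))
print("expected px mouth,bottom",proj("side",np.array([.5193,-.0862,.2282])),m,proj("side",np.array([.5193,-.0862,.1182])),b)
print("pocket side", proj("side",np.array([.5242,-.089,.073])), crop(246,398,275,125,3.5))
```

```text
side tube mouth [ 0.52   -0.0792  0.2282] bottom [ 0.5192 -0.0906  0.1182]
expected px mouth,bottom [349.9892 180.7774] (348.5833333333333, 181.91666666666666) [347.7156 222.3991] (348.4166666666667, 221.58333333333331)
pocket side [345.4041 237.4327] (344.92857142857144, 238.35714285714286)
```

>>> jog_arm --rows '[[[-0.013, 0.024, 0], [0, 0, 0]], [[-0.013, 0.024, 0], [0, 0, 0]], [[-0.013, 0.024, 0], [0, 0, 0]], [[-0.013, 0.024, 0.1], [0, 0, 0]], [[-0.013, 0.024, 0.2], [0, 0, 0]]]'

```text
t: 6.6
tool_pos: [0.5248, -0.0896, 0.1428]
orientation: [2.221, 2.219, 0.002]
force: [0.1, -0.9, 0.1]
opening: 0.0275
gripper_force: 14.9
```

>>> jog_arm --rows '[[[0, 0, 0.04], [0, 0, 0]], [[0, 0, 0.08], [0, 0, 0]], [[0, 0, 0.12], [0, 0, 0]], [[0, 0, 0.12], [0, 0, 0]], [[0, 0, 0.12], [0, 0, 0]]]'

```text
t: 7.1
tool_pos: [0.5243, -0.0893, 0.1188]
orientation: [2.222, 2.221, 0.0]
force: [0.2, -1.0, -1.5]
opening: 0.0277
gripper_force: 14.9
```

Run:
```python
from h import *
plan([((.5242,-.0885,.0965),0)])
```

```text
t 7.1 p [ 0.5243 -0.0893  0.1188] yaw -0.03 tilt 0.03 F [ 0.15 -1.   -1.53] op 0.0277 gf 14.934709221124649 q [-0.27 -0.01  1.77  0.    1.38 -0.26]
[0.004, -0.001, 0.112] [0.0, 0.0, -0.0]
```

>>> jog_arm --rows '[[[0, 0, 0.03], [0, 0, 0]], [[0, 0, 0.06], [0, 0, 0]], [[0, 0, 0.09], [0, 0, 0]], [[0, 0, 0.108], [0, 0, 0]], [[0, 0, 0.108], [0, 0, 0]]]'

```text
t: 7.6
tool_pos: [0.5238, -0.0892, 0.0961]
orientation: [-2.222, -2.22, 0.0]
force: [1.3, -0.1, -1.7]
opening: 0.0277
gripper_force: 14.9
```

>>> jog_arm --rows '[[[0, 0, 0.005], [0, 0, 0]], [[0, 0, 0.01], [0, 0, 0]], [[0, 0, 0.01], [0, 0, 0]]]'

```text
t: 7.9
tool_pos: [0.5243, -0.0895, 0.0954]
orientation: [2.222, 2.221, 0.0]
force: [-0.6, -0.2, 3.0]
opening: 0.0277
gripper_force: 15.0
```

>>> jog_arm --rows '[[[0, 0, 0], [0, 0, 0]], [[0, 0, 0], [0, 0, 0]], [[0, 0, 0], [0, 0, 0]], [[0, 0, 0], [0, 0, 0]], [[0, 0, 0], [0, 0, 0]]]' --hand -1

```text
t: 8.4
tool_pos: [0.5239, -0.0893, 0.0947]
orientation: [-2.222, -2.221, 0.0]
force: [-0.2, 0.5, 0.3]
opening: 0.0628
gripper_force: 0.0
```

>>> jog_arm --rows '[[[0, 0, 0], [0, 0, 0]], [[0, 0, 0], [0, 0, 0]], [[0, 0, 0], [0, 0, 0]], [[0, 0, 0], [0, 0, 0]], [[0, 0, 0], [0, 0, 0]]]'

```text
t: 8.9
tool_pos: [0.5241, -0.0893, 0.0949]
orientation: [2.222, 2.221, 0.0]
force: [-0.3, 0.1, 0.2]
opening: 0.0929
gripper_force: 0.0
```

>>> jog_arm --rows '[[[0, 0, -0.05], [0, 0, 0]], [[0, 0, -0.15], [0, 0, 0]], [[0, 0, -0.3], [0, 0, 0]], [[0, 0, -0.45], [0, 0, 0]], [[0, 0, -0.45], [0, 0, 0]]]'

```text
t: 9.4
tool_pos: [0.5271, -0.0901, 0.1911]
orientation: [2.217, 2.216, 0.007]
force: [0.5, 0.4, 0.3]
opening: 0.0931
gripper_force: 0.0
```

>>> jog_arm --rows '[[[0.1, 0, 0], [0, 0, 0]], [[0.25, 0, 0], [0, 0, 0]], [[0.4, 0, 0], [0, 0, 0]], [[0.52, 0, 0], [0, 0, 0]], [[0.52, 0, 0], [0, 0, 0]]]'

```text
t: 9.9
tool_pos: [0.5239, 0.0173, 0.185]
orientation: [-2.218, -2.224, -0.001]
force: [-0.4, -0.5, -0.4]
opening: 0.0931
gripper_force: 0.0
```

Run:
```python
from h import *
from plant import imaging
plan([((.5236,.0148,.1),0),((.5236,.0148,.05),0)])
a=imaging.read_camera("side")["frame"];b=imaging.read_camera("top")["frame"]
f=lambda i,x,y,w,h,k:cv2.resize(i[y:y+h,x:x+w],None,fx=k,fy=k,interpolation=cv2.INTER_CUBIC)
cv2.imwrite("pics/g3.png",np.hstack([f(a,290,160,100,150,4),f(b,290,215,100,150,4)])[:,:,::-1])
```

```text
t 9.9 p [0.5239 0.0173 0.185 ] yaw 0.14 tilt 0.05 F [-0.45 -0.51 -0.4 ] op 0.0931 gf 0.0 q [-0.07 -0.07  1.71  0.    1.5  -0.07]
[-0.013, -0.002, 0.425] [-0.0, -0.001, 0.002]
[0.0, 0.0, 0.25] [0.0, 0.0, 0.0]
```

View pics/g3.png

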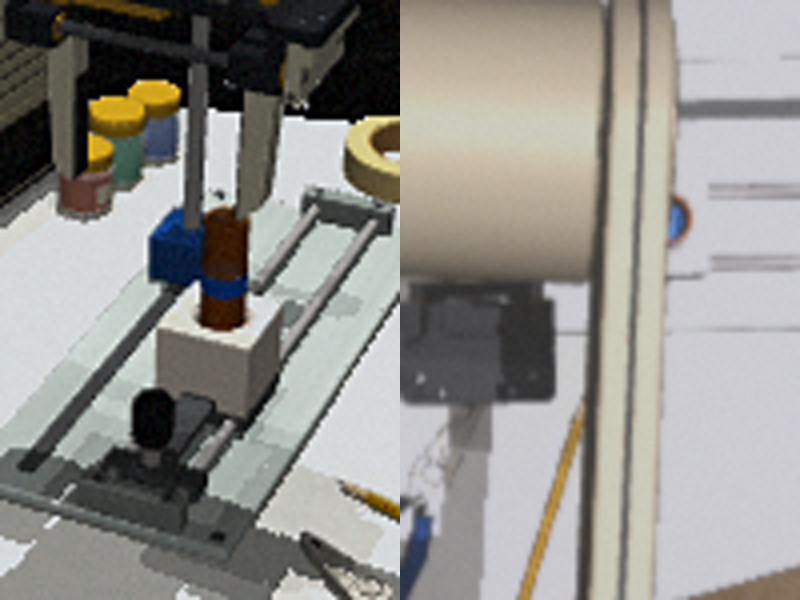

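The tube stands upright in the pocket, with its mouth at side crop (225,212). The knob top is at (154,405), clear of the fingers. The arm hides the rest in the top view. Now down to the knob.

>>> jog_arm --rows '[[[-0.013, 0, 0.1], [0, 0, 0]], [[-0.013, 0, 0.25], [0, 0, 0]], [[-0.013, 0, 0.4], [0, 0, 0]], [[-0.013, 0, 0.5], [0, 0, 0]], [[-0.013, 0, 0.5], [0, 0, 0]]]'

```text
t: 10.5
tool_pos: [0.5213, 0.0111, 0.0813]
orientation: [-2.22, -2.216, 0.007]
force: [-0.7, -0.3, -0.0]
opening: 0.0932
gripper_force: 0.0
```

>>> jog_arm --rows '[[[0, 0, 0.05], [0, 0, 0]], [[0, 0, 0.1], [0, 0, 0]], [[0, 0, 0.17], [0, 0, 0]], [[0, 0, 0.17], [0, 0, 0]], [[0, 0, 0.17], [0, 0, 0]]]'

```text
t: 11.0
tool_pos: [0.5238, 0.0121, 0.0505]
orientation: [-2.221, -2.221, 0.001]
force: [0.3, 1.0, 0.6]
opening: 0.0929
gripper_force: 0.0
```

>>> jog_arm --rows '[[[0, 0, 0], [0, 0, 0]], [[0, 0, 0], [0, 0, 0]], [[0, 0, 0], [0, 0, 0]], [[0, 0, 0], [0, 0, 0]], [[0, 0, 0], [0, 0, 0]]]' --hand 1 --squeeze 15

```text
t: 11.5
tool_pos: [0.5243, 0.0121, 0.051]
orientation: [2.222, 2.221, 0.0]
force: [-0.9, 0.1, -0.3]
opening: 0.0575
gripper_force: 0.0
```

>>> jog_arm --rows '[[[0, 0, 0], [0, 0, 0]], [[0, 0, 0], [0, 0, 0]], [[0, 0, 0], [0, 0, 0]], [[0, 0, 0], [0, 0, 0]], [[0, 0, 0], [0, 0, 0]]]'

```text
t: 12.0
tool_pos: [0.5241, 0.0121, 0.0508]
orientation: [-2.222, -2.221, 0.0]
force: [-1.1, -1.0, 1.3]
opening: 0.0174
gripper_force: 0.7
```

Run:
```python
from h import *
plan([((.5236,.0148,.05),0)])
```

```text
t 12.0 p [0.5241 0.0121 0.0508] yaw -0.03 tilt 0.01 F [-1.13 -0.99  1.35] op 0.0174 gf 0.7469530728121754 q [-0.07  0.04  1.85 -0.    1.25 -0.07]
[0.014, -0.002, 0.004] [-0.0, 0.0, -0.0]
```

>>> jog_arm --rows '[[[0, 0, 0], [0, 0, 0]], [[0, 0, 0], [0, 0, 0]], [[0, 0, 0], [0, 0, 0]]]'

```text
t: 12.3
tool_pos: [0.5247, 0.0121, 0.0514]
orientation: [2.221, 2.22, 0.001]
force: [0.8, -0.0, 5.5]
opening: 0.0007
gripper_force: 2.5
```

Run:
```python
from h import *
from plant import imaging
plan([((.5236,.0148,.05),0)])
a=imaging.read_camera("side");b=imaging.read_camera("top")
pickle.dump((a,b),open("now.pkl","wb"))
# compare block position with earlier picture by template matching around the blue band
o=C["side"]["frame"]
for n,f in(("then",cv2.imread("pics/g3.png")),):pass
hsv=cv2.cvtColor(a["frame"],cv2.COLOR_RGB2HSV);m=(abs(hsv[:,:,0].astype(int)-112)<12)&(hsv[:,:,1]>150)&(hsv[:,:,2]>60)
n,l,st,ce=cv2.connectedComponentsWithStats(m.astype(np.uint8))
for i in range(1,n):
    if st[i,4]>20:print(st[i],ce[i].round(1))
```

```text
t 12.3 p [0.5247 0.0121 0.0514] yaw -0.03 tilt 0.07 F [ 0.77 -0.01  5.49] op 0.0007 gf 2.4895852804047536 q [-0.07  0.04  1.85  0.    1.25 -0.07]
[0.014, -0.005, 0.007] [0.001, 0.0, -0.0]
[543 235  13  23 160] [549.2 242.4]
[497 242  53  33 487] [523.4 264.5]
[174 300  27  36 770] [186.6 318.1]
[ 80 318  17   5  62] [ 87.6 319.7]
[386 318  32  30 164] [400.7 333.5]
[410 323  20  20  82] [421.6 333.3]
[374 344  22  12 200] [384.4 349.6]
[272 433  32  21 517] [287.1 443. ]
```

The fingers shut fully, so the knob was probably squeezed out and the carriage shifted. I'll raise the hand and measure by code.

>>> jog_arm --rows '[[[0, 0, -0.1], [0, 0, 0]], [[0, 0, -0.25], [0, 0, 0]], [[0, 0, -0.45], [0, 0, 0]], [[0, 0, -0.67], [0, 0, 0]], [[0, 0, -0.67], [0, 0, 0]]]'

```text
t: 12.9
tool_pos: [0.528, 0.0119, 0.192]
orientation: [2.216, 2.215, 0.011]
force: [1.3, -0.3, 0.7]
opening: 0.0004
gripper_force: 0.0
```

```bash
cat >> h.py <<'E'
def look(tag):
    from plant import imaging
    a=imaging.read_camera("side")["frame"];b=imaging.read_camera("top")["frame"]
    cv2.imwrite(f"pics/{tag}s.png",a[:,:,::-1]);cv2.imwrite(f"pics/{tag}t.png",b[:,:,::-1])
    for n,f in(("s",a),("t",b)):
        h=cv2.cvtColor(f,cv2.COLOR_RGB2HSV).astype(int)
        m=(abs(h[:,:,0]-112)<14)&(h[:,:,1]>110)&(h[:,:,2]>40)
        k,l,st,ce=cv2.connectedComponentsWithStats(m.astype(np.uint8))
        for i in range(1,k):
            if st[i,4]>12 and 290<ce[i,0]<480 and 150<ce[i,1]<300:print(n,st[i],ce[i].round(1))
    return a,b
E
python3 - <<'E'
from h import *
plan([])
a,b=look("k1")
E
```

```text
t 12.9 p [0.528  0.0119 0.192 ] yaw -0.02 tilt 0.62 F [ 1.33 -0.28  0.72] op 0.0004 gf 0.0 q [-0.07 -0.08  1.7   0.    1.5  -0.07]
s [327 212  25  23 244] [336.4 224.1]
t [400 231  19  18 239] [408.5 239.9]
```

Run:
```python
from h import *
o=C["side"]["frame"];a=cv2.imread("pics/k1s.png")[:,:,::-1];p=cv2.imread("pics/g3.png")
for n,f in(("orig",o),("now",a)):
    g=f[240:300,300:350].astype(int).max(2)
    m=(g<45).astype(np.uint8);k,l,st,ce=cv2.connectedComponentsWithStats(m)
    for i in range(1,k):
        if st[i,4]>15:print(n,st[i],(ce[i]+[300,240]).round(1))
    # white block front: match
g=cv2.cvtColor(o,cv2.COLOR_RGB2GRAY);h=cv2.cvtColor(a,cv2.COLOR_RGB2GRAY)
for nm,(x,y,w,hh) in(("knob",(320,255,16,18)),("block",(329,240,34,24)),("foot/tail",(290,275,30,20))):
    r=cv2.matchTemplate(h[y-25:y+hh+25,x-30:x+w+30],g[y:y+hh,x:x+w],cv2.TM_CCOEFF_NORMED);_,v,_,q=cv2.minMaxLoc(r);print(nm,v,q[0]-30,q[1]-25)
vis=cv2.resize(a[150:310,270:420],None,fx=5/1.35,fy=5/1.35,interpolation=cv2.INTER_CUBIC);cv2.imwrite("pics/k1v.png",vis[:,:,::-1])
```

```text
orig [ 20  17  27  26 245] [329.4 268.7]
orig [37 39  5  7 16] [338.9 282.4]
now [ 13  17  34  35 382] [329.7 272. ]
knob 0.984353244304657 0 0
block 0.9641300439834595 0 0
foot/tail 0.7195780873298645 0 0
```

Run:
```python
from h import *
a,b=pickle.load(open("now.pkl","rb"));k=cv2.imread("pics/k1s.png")[:,:,::-1]
f=lambda i,x,y,w,h:cv2.resize(i[y:y+h,x:x+w],(400,600),interpolation=cv2.INTER_CUBIC)
cv2.imwrite("pics/last.png",np.hstack([f(a["frame"],290,180,90,135),f(k,290,180,90,135)])[:,:,::-1])
```

View pics/last.png

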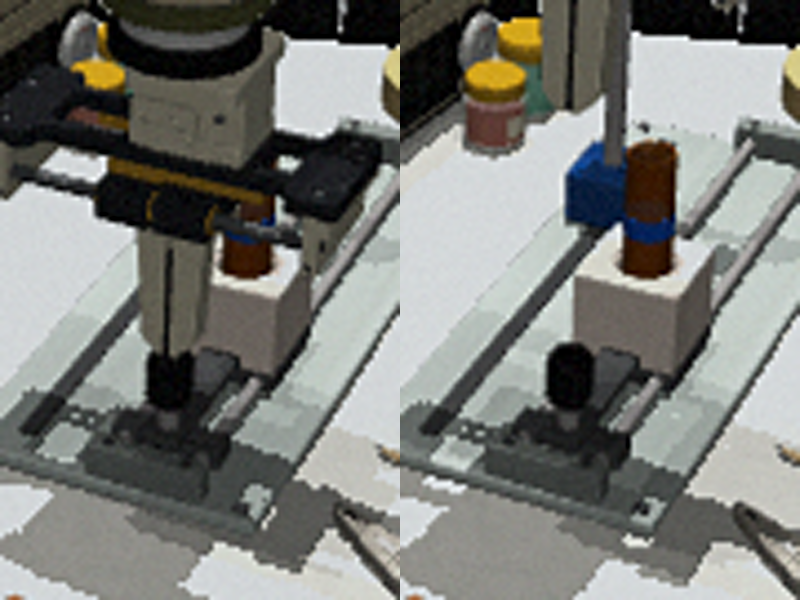

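Run:
```python
from h import *
np.set_printoptions(precision=4,suppress=True)
print("TCP px",proj("side",np.array([.5247,.0121,.051])), proj("side",np.array([.5247,.0121,.076])))
for y in(.01,.015,.02,.025,.03,.035): print(y,"knob top",proj("side",np.array([.5236,y,.076])),"mid",proj("side",np.array([.5236,y,.061])),"top cam",proj("top",np.array([.5236,y,.076])))
print("knob seen side mid (328.2,264.4); top-cam disc",crop(90,229,290,220,4.4))
print("mid at z=.061",atz("side",328.2,264.4,.061))
print(proj("side",np.array([.5236,-.0893,.141])),"mouth seen",290+255*.225,180+152*.225)
```

```text
TCP px [328.4431 266.0343] [328.7535 257.0811]
0.01 knob top [329.5566 256.7408] mid [329.3647 262.1321] top cam [311.9838 271.5599]
0.015 knob top [328.6891 257.8324] mid [328.5021 263.2335] top cam [309.8619 271.5925]
0.02 knob top [327.8161 258.9308] mid [327.634  264.3418] top cam [307.7399 271.6252]
0.025 knob top [326.9376 260.0361] mid [326.7605 265.457 ] top cam [305.618  271.6579]
0.03 knob top [326.0535 261.1484] mid [325.8816 266.5792] top cam [303.4962 271.6905]
0.035 knob top [325.1639 262.2678] mid [324.9971 267.7084] top cam [301.3743 271.7232]
knob seen side mid (328.2,264.4); top-cam disc (310.0681818181818, 271.6590909090909)
mid at z=.061 [0.5223 0.0196 0.061 ]
[346.9725 213.115 ] mouth seen 347.375 214.2
```

The picture explains it. The closed fingertips end at the knob's top (crop (170,350), v≈259), where a TCP at z=0.051 would be at v≈266. So the visible fingers end about 20 mm above the reported TCP, and the grip closed just over the knob. The carriage hasn't moved and the tube is seated. I'll go about 18 mm lower, and refine the needle's y from raw pixels.

Run:
```python
from h import *
np.set_printoptions(precision=4,suppress=True,linewidth=200)
t=C["top"]["frame"];g=cv2.cvtColor(t,cv2.COLOR_RGB2GRAY)
print("arm rows u418-446");
for v in range(236,274,2):print(v,g[v,416:450])
s=cv2.cvtColor(C["side"]["frame"],cv2.COLOR_RGB2GRAY);print("needle u360-374")
for v in range(176,194):print(v,s[v,360:375],C["side"]["frame"][v,365:369].tolist())
for u,v in((366.2,185.7),(366.6,186.7)):print(atz("side",u,v,.153))
```

```text
arm rows u418-446
236 [ 59  61  65  77 112 156 159 101 108 155 160 161 159 160 162 188 195 196 196 196 196 196 195 197 196 194 193 193 194 196 194 195 196 195]
238 [ 70  73  69  60  56  56  56  57  94 151 162 161 159 160 154 158 158 158 159 158 160 158 161 157 148 142 127 121 118 121 139 184 196 196]
240 [ 89  85  76  66  65  58  60  61  86 150 165 162 162 162 153 106 101 105 108 106 105 106 106 104 105 106 105 105 106 104 116 183 197 197]
242 [ 90  89  82  61  56  57  57  60  78 150 163 164 163 160 158 114 121 125 126 123 122 125 127 124 124 119 131 135 136 134 141 186 193 196]
244 [ 88  86  92 135 147 151 176 131  88 143 162 163 163 160 161 163 186 194 195 193 193 195 194 194 192 192 196 195 194 193 195 194 196 197]
246 [ 80  81  88 145 188 195 191 161  94 114 158 167 162 160 162 154 187 195 197 196 197 197 198 196 196 197 198 198 198 196 196 196 197 197]
248 [ 72  92 134 184 196 195 194 163  93 110 155 168 163 162 163 164 190 197 197 198 198 197 200 195 198 197 196 195 197 197 196 197 197 196]
250 [181 190 196 197 197 196 196 186 107 115 159 167 166 160 161 158 187 194 197 198 195
[... 3119 characters left out ...]
3 221 221 219 226  59   5   7   8   0   0   0   0   0] [[222, 228, 230], [59, 59, 61], [5, 5, 2], [9, 7, 6]]
190 [222 221 219 221 223 219 214 220 219 220 218 224 220 223 217] [[216, 220, 223], [210, 215, 218], [217, 220, 224], [216, 220, 223]]
191 [218 218 219 217 216 219 221 222 220 221 223 220 223 221 220] [[215, 220, 223], [219, 222, 222], [220, 223, 225], [216, 221, 225]]
192 [216 216 219 219 215 217 220 217 217 216 216 219 216 220 217] [[213, 219, 220], [217, 221, 222], [213, 218, 220], [213, 219, 220]]
193 [218 216 217 216 216 214 217 214 216 217 218 218 215 220 217] [[210, 216, 217], [213, 218, 221], [212, 214, 218], [212, 218, 220]]
[ 0.5255 -0.2247  0.153 ]
[ 0.5226 -0.2198  0.153 ]
```

Run:
```python
from h import *
np.set_printoptions(precision=4,suppress=True)
for z in(.225,.231):
    for u,v in((428.6,240),(428.6,252)):print("arm top",z,atz("top",u,v,z))
for z in(.28,.288):print("plunger",z,atz("top",290+640/4.4-.4,220+190/4.4-.4,z))
print("side corr",atz("side",365.8,186.1,.153))
# 1-D fit along line x=.5249 z=.153
for y in np.arange(-.232,-.212,.002):
    p=proj("side",np.array([.5249,y,.153]))+[.4,1.1];print(round(y,3),(p-[366.2,187.2]).round(2))
```

```text
arm top 0.225 [ 0.5758 -0.2316  0.225 ]
arm top 0.225 [ 0.5511 -0.2306  0.225 ]
arm top 0.231 [ 0.5751 -0.2302  0.231 ]
arm top 0.231 [ 0.5505 -0.2291  0.231 ]
plunger 0.28 [ 0.5247 -0.2288  0.28  ]
plunger 0.288 [ 0.5241 -0.2268  0.288 ]
side corr [ 0.5257 -0.2221  0.153 ]
-0.232 [ 1.61 -1.48]
-0.23 [ 1.34 -1.17]
-0.228 [ 1.07 -0.86]
-0.226 [ 0.8  -0.55]
-0.224 [ 0.53 -0.24]
-0.222 [0.26 0.07]
-0.22 [-0.01  0.39]
-0.218 [-0.28  0.7 ]
-0.216 [-0.55  1.01]
-0.214 [-0.82  1.33]
-0.212 [-1.09  1.64]
```

>>> jog_arm --rows '[[[0, 0, 0], [0, 0, 0]], [[0, 0, 0], [0, 0, 0]], [[0, 0, 0], [0, 0, 0]], [[0, 0, 0], [0, 0, 0]], [[0, 0, 0], [0, 0, 0]]]' --hand -1

```text
t: 13.5
tool_pos: [0.5239, 0.0121, 0.1843]
orientation: [-2.222, -2.22, 0.001]
force: [-0.4, 0.5, 0.7]
opening: 0.0359
gripper_force: 0.0
```

>>> jog_arm --rows '[[[0.01, 0, 0.1], [0, 0, 0]], [[0.01, 0, 0.2], [0, 0, 0]], [[0.01, 0, 0.35], [0, 0, 0]], [[0.01, 0, 0.5], [0, 0, 0]], [[0.01, 0, 0.5], [0, 0, 0]]]'

```text
t: 14.0
tool_pos: [0.5204, 0.0144, 0.0802]
orientation: [-2.218, -2.216, 0.008]
force: [-0.3, 0.5, 0.3]
opening: 0.0759
gripper_force: 0.0
```

>>> jog_arm --rows '[[[0, 0, 0.06], [0, 0, 0]], [[0, 0, 0.12], [0, 0, 0]], [[0, 0, 0.18], [0, 0, 0]], [[0, 0, 0.25], [0, 0, 0]], [[0, 0, 0.25], [0, 0, 0]]]'

```text
t: 14.5
tool_pos: [0.5224, 0.0142, 0.0324]
orientation: [-2.22, -2.219, 0.004]
force: [0.2, -0.4, -0.2]
opening: 0.0929
gripper_force: 0.0
```

>>> jog_arm --rows '[[[0.004, 0, 0], [0, 0, 0]], [[0.004, 0, 0], [0, 0, 0]], [[0.004, 0, 0], [0, 0, 0]], [[0.004, 0, 0], [0, 0, 0]], [[0.004, 0, 0], [0, 0, 0]]]' --hand 1 --squeeze 15

```text
t: 15.0
tool_pos: [0.5244, 0.0149, 0.0352]
orientation: [2.222, 2.221, 0.001]
force: [-0.2, 0.3, 0.1]
opening: 0.0576
gripper_force: 0.0
```

>>> jog_arm --rows '[[[0, 0, 0], [0, 0, 0]], [[0, 0, 0], [0, 0, 0]], [[0, 0, 0], [0, 0, 0]], [[0, 0, 0], [0, 0, 0]], [[0, 0, 0], [0, 0, 0]]]'

```text
t: 15.5
tool_pos: [0.5236, 0.0149, 0.0348]
orientation: [-2.221, -2.22, 0.001]
force: [-2.8, -0.6, 2.8]
opening: 0.0242
gripper_force: 15.0
```

>>> jog_arm --rows '[[[0, 0, 0], [0, 0, 0]], [[0, 0, 0], [0, 0, 0]], [[0, 0, 0], [0, 0, 0]]]'

```text
t: 15.8
tool_pos: [0.5236, 0.0149, 0.0347]
orientation: [-2.221, -2.22, 0.001]
force: [-5.8, 0.1, 4.2]
opening: 0.0241
gripper_force: 15.0
```

>>> jog_arm --rows '[[[-0.03, 0, 0], [0, 0, 0]], [[-0.08, 0, 0], [0, 0, 0]], [[-0.13, 0.001, 0], [0, 0, 0]], [[-0.18, 0.001, 0], [0, 0, 0]], [[-0.23, 0.001, 0], [0, 0, 0]]]'

```text
t: 16.3
tool_pos: [0.5239, -0.031, 0.0348]
orientation: [-2.221, -2.22, 0.0]
force: [-3.6, 2.2, 4.0]
opening: 0.0246
gripper_force: 15.0
```

>>> jog_arm --rows '[[[-0.05, 0, 0], [0, 0, 0]], [[-0.1, 0, 0], [0, 0, 0]], [[-0.15, 0.001, 0], [0, 0, 0]], [[-0.2, 0.002, 0], [0, 0, 0]], [[-0.25, 0.002, 0], [0, 0, 0]]]'

```text
t: 16.8
tool_pos: [0.5243, -0.0818, 0.0347]
orientation: [-2.222, -2.22, 0.001]
force: [-4.7, 2.0, 2.8]
opening: 0.0241
gripper_force: 15.0
```

>>> jog_arm --rows '[[[-0.05, 0, 0], [0, 0, 0]], [[-0.1, 0.001, 0], [0, 0, 0]], [[-0.15, 0.001, 0], [0, 0, 0]], [[-0.18, 0.001, 0], [0, 0, 0]], [[-0.18, 0.001, 0], [0, 0, 0]]]'

```text
t: 17.3
tool_pos: [0.5246, -0.1186, 0.0348]
orientation: [2.223, 2.22, -0.002]
force: [-4.6, -1.6, 3.1]
opening: 0.0242
gripper_force: 15.0
```

>>> jog_arm --rows '[[[0, 0, 0], [0, 0, 0]], [[0, 0, 0], [0, 0, 0]], [[0, 0, 0], [0, 0, 0]]]'

```text
t: 17.6
tool_pos: [0.5246, -0.118, 0.0348]
orientation: [2.222, 2.22, -0.002]
force: [-4.9, -1.8, 3.2]
opening: 0.0242
gripper_force: 15.0
```

Run:
```python
from h import *
plan([])
a,b=look("n1")
g=cv2.cvtColor(a,cv2.COLOR_RGB2GRAY)
np.set_printoptions(linewidth=220)
print("u355-380")
for v in range(176,206):print(v,g[v,354:382])
```

```text
t 17.6 p [ 0.5246 -0.118   0.0348] yaw -0.04 tilt 0.07 F [-4.93 -1.8   3.2 ] op 0.0242 gf 15.000548860989511 q [-0.32  0.1   1.82 -0.    1.22 -0.31]
s [327 212  11  20 159] [332.7 222.1]
u355-380
176 [ 3  9  3  3  6  1  4  6 13  4  6  5  1  1 47 99 91 73 78 19  3  8  2  8  6  4  0  9]
177 [11  5  0  6  2 10  8  9  4 13 15  0  3 37 98 92 74 77 25  9  4 10 10  0  0  0  1  7]
178 [ 5  1  4 11 14  9  5  8  1  5  0 31 95 95 94 80 77 74 12  6  5 14 11  4  8  9  7  5]
179 [  1   0   0   1   4   0   1   2  29  40  97  96 105  92  73  74  73  60   6   7   7   1   2   7  11  14   6   2]
180 [ 13  18   9  32  34  28  61  94 101  96  98 104 100  75  70  73  73 112  18   1   3   0   9   0   4   4   0   2]
181 [101 108  99 102  97  96 100 100  98  99  96  91  74  74  72  72  74 124  22   8  10   3   2  15  12  12   6   3]
182 [102 104 102 104 108 111 108 103 102 101 104  85  68  73  73  75  72 120  20   2  12  13   7   7   5   2   0   0]
183 [ 93  94  90  94  94  93  94  99 108 106  89  72  70  73  73  78  72 159  24   0   6   1   4   9   9   1   9  10]
184 [ 93  96  93  97  92  92  94  96 104 102
[... 1655 characters left out ...]
7  15  13  17]
199 [  8   9   8  12  13  12   8  23  22  33  43  19   6  14  19   9   9  54  82 234 238 198  44  25  26  30  22  21]
200 [ 6 11  9 18 11  6 14  5 14 11 19 12 16 16 20 29 26 33 30 77 79 63 27 22 29 32 36 33]
201 [51 46 23 18 11 14  8  6  9 13 15 20 14  6 13 10 16 19 14 16 21 26 26 31 31 32 35 34]
202 [63 62 64 64 62 50 37 22 15 13 14 11 12 13 16 15 11 14 15 10 20 30 37 32 32 32 25 26]
203 [67 52 67 63 68 66 64 65 64 48 46 18  7 11 21 14 11 11  8  7 25 34 36 31 37 28 34 52]
204 [24 13 15 31 37 49 67 65 68 63 57 17  5 11  8  8  8  2 11  0 20 34 27 33 25 27 41 63]
205 [  4   2  11  15  17  15  21  31  27  53  43   9  17   3   4   8  48 225 177  58  13   8  13  17  25  29  36  33]
```

>>> jog_arm --rows '[[[0, 0, 0], [0, 0, 0]], [[0, 0, 0], [0, 0, 0]], [[0, 0, 0], [0, 0, 0]], [[0, 0, 0], [0, 0, 0]], [[0, 0, 0], [0, 0, 0]]]' --hand -1

```text
t: 18.2
tool_pos: [0.5251, -0.1171, 0.0349]
orientation: [2.222, 2.221, 0.0]
force: [-0.0, -0.6, -0.5]
opening: 0.0597
gripper_force: 0.0
```

>>> jog_arm --rows '[[[0, 0, 0], [0, 0, 0]], [[0, 0, -0.05], [0, 0, 0]], [[0, 0, -0.15], [0, 0, 0]], [[0, 0, -0.28], [0, 0, 0]], [[0, 0, -0.4], [0, 0, 0]]]'

```text
t: 18.7
tool_pos: [0.5249, -0.1171, 0.1166]
orientation: [2.222, 2.221, 0.0]
force: [-0.1, -0.6, 0.6]
opening: 0.0925
gripper_force: 0.0
```

>>> jog_arm --rows '[[[0.1, 0, 0], [0, 0, 0]], [[0.3, 0, 0], [0, 0, 0]], [[0.5, 0, 0], [0, 0, 0]], [[0.7, 0, 0], [0, 0, 0]], [[0.9, 0, 0], [0, 0, 0]]]'

```text
t: 19.2
tool_pos: [0.5251, 0.0644, 0.1159]
orientation: [2.222, 2.22, 0.001]
force: [0.5, 0.3, -0.2]
opening: 0.0931
gripper_force: 0.0
```

>>> jog_arm --rows '[[[0.2, 0, 0], [0, 0, 0]], [[0.3, 0, 0], [0, 0, 0]], [[0.3, 0, 0], [0, 0, 0]]]'

```text
t: 19.5
tool_pos: [0.5249, 0.1256, 0.1157]
orientation: [-2.218, -2.225, -0.002]
force: [-0.3, -1.0, -0.7]
opening: 0.093
gripper_force: 0.0
```

Run:
```python
from h import *
plan([])
a,b=look("n2")
g=cv2.cvtColor(a,cv2.COLOR_RGB2GRAY)
np.set_printoptions(linewidth=220)
print("side gray u354-380")
for v in range(178,206):print(v,g[v,354:382])
r=b[240:285,400:436].astype(int);print("top r-b");
for v in range(250,285,2):print(v,(b[v,396:440].astype(int)[:,0]-b[v,396:440].astype(int)[:,2]))
```

```text
t 19.5 p [0.5249 0.1256 0.1157] yaw 0.17 tilt 0.07 F [-0.26 -0.96 -0.72] op 0.093 gf 0.0 q [0.14 0.02 1.75 0.   1.37 0.14]
s [360 205  10   6  40] [364.5 207.8]
t [400 231  19  18 238] [408.5 240.1]
t [412 265   7   8  40] [414.7 268.3]
side gray u354-380
178 [ 6  7  4  8 13  3  8  1  1  6 10  7 53 56 38  5  0  5  0 14  1  5 13 10 14 13  0  7]
179 [ 4  8  6  1  5  8  7 13  4  8  9  3  9 99 21  0  9  4  7  6  6  4 13  1  4  3  7  7]
180 [ 13   5  10  15   9   9   1   9   7   8   9   9 131 110  26   9   2  14   6   2   5   3  12   0   3  13   3   6]
181 [  6  10   7  18   9   0  14   5   2   4  10   3 142 150  31  13   6   2   8  13   7  13   6   0  10  11  11  14]
182 [  6   1   3   5  10   6   6   0  14  10   7   0 110 155  30   6   4  12   5   3   0   7   6   6   5   5   9   7]
183 [  8   7  11  10   3   9   1   2   9  10   5   0 106  46   9   5   3   5   1   4   0   4   1   7  12   6   5   2]
184 [  1  10   0   0  12  10   1   2   1   1   1   7 114  19   4   7  15   7   1   2   0   2   3   1   8   5   9  12]
185 [  5   0   5  10  11   7   7   9   9   1   2   1 113  12   6   8   7  
[... 4475 characters left out ...]
6  -5  -6]
276 [ 3  1 -5 -6 -8  1 10 12 12 12 11  9  5  6  7  3  2  8  5 -2 -6 -6 -6 -6 -6 -7 -7 -9 -6 -7 -9 -7 -7 -7 -7 -8 -7 -8 -7 -7 -9 -6 -7 -7]
278 [ 3  1 -3 -6 -6 -8 -6 -7 -6 -8 -7 -6 -6 -7 -6 -6 -6 -6 -5 -7 -7 -8 -6 -7 -7 -6 -6 -6 -4 -3 -2 -3 -4 -4 -1 -2 -1 -1 -1 -3 -2 -4 -1 -2]
280 [ 4  0 -1 -6 -7 -7 -7 -5 -7 -7 -7 -7 -7 -8 -7 -7 -8 -7 -7 -9 -9 -7 -8 -7 -7 -7 -7 -5 -1  1  0  0 -2 -1  0  0 -1  0 -1 -1 -2 -4  0 -2]
282 [ 1 -1 -1 -6 -6 -8 -8 -7 -7 -8 -7 -6 -3 -5 -4 -6 -5 -6 -4 -4 -4 -6 -2 -5 -4 -5 -6 -9 -7 -6 -6 -7 -7 -5 -7 -6 -6 -7 -8 -8 -7 -5 -8 -6]
284 [-6 -6 -6 -7 -6 -6 -8 -7 -6 -9 -7 -8 -8 -4 -9 -7 -7 -7 -8 -7 -6 -6 -7 -8 -6 -8 -6 -6 -7 -8 -6 -5 -5 -7 -6 -7 -7 -9 -6 -7 -5 -5 -6 -6]
```

Run:
```python
from h import *
np.set_printoptions(precision=2,suppress=True,linewidth=220)
P=lambda n,y,z,x=.5252:proj(n,np.array([x,y,z]))
for y in(-.2222,-.2286):print(y,"top mouth",P("top",y,.141),"tip",P("top",y,.153),"syr174",P("top",y,.174),"disc288",P("top",y,.288))
for y in(-.2222,-.2286):print("side mouth",P("side",y,.141),"tip",P("side",y,.153),"disc",P("side",y,.288))
print("dx 1mm",P("side",-.2222,.141,.5262)-P("side",-.2222,.141))
print("side left edge-y check: mouth at robot y predicted above; seen (365.4,191)")
b=cv2.imread("pics/n2t.png")[:,:,::-1]
g=cv2.cvtColor(b,cv2.COLOR_RGB2GRAY)
for v in range(258,279):print(v,g[v,400:436])
s=cv2.cvtColor(C["side"]["frame"],cv2.COLOR_RGB2GRAY);print("syringe side u355-385")
for v in list(range(132,178,3)):print(v,s[v,355:386])
```

```text
-0.2222 top mouth [416.34 267.49] tip [417.5  267.12] syr174 [419.59 266.45] disc288 [432.62 262.26]
-0.2286 top mouth [419.23 267.45] tip [420.42 267.08] syr174 [422.57 266.4 ] disc288 [435.98 262.21]
side mouth [365.68 190.32] tip [365.98 186.12] disc [369.6  136.03]
side mouth [366.54 189.32] tip [366.84 185.12] disc [370.49 135.17]
dx 1mm [-0.37 -0.08]
side left edge-y check: mouth at robot y predicted above; seen (365.4,191)
258 [202 205 206 181 170 174 173 171 172 174 198 206 207 207 206 206 206 209 209 209 207 206 203 185 118 116 156 163 167 166 158 165 193 203 207 206]
259 [208 207 203 182 172 171 172 171 169 162 198 205 207 209 207 206 206 210 208 207 203 196 179 132  97 142 161 163 163 163 152 186 204 205 206 207]
260 [206 208 203 180 171 171 171 167 164 162 195 206 206 208 206 206 205 207 204 207 203 161 107  85 116 154 160 154 162 167 166 197 206 207 206 206]
261 [206 206 201 179 171 172 166 155 153 154 180 189 200 200 202 195 192 197 196 203 191 118  74  79 139 152 155 159 162 163 183 200 206 208 207 206]
262 [207 204 195 178 173 171 163 148 138 145 149 149 169 175 178 1
[... 3637 characters left out ...]
94 100]
159 [62 63 60 59 58 60 57 46 42 44 53 57 58 61 61 60 63 60 61 39  8  9  4 67 90 84 90 90 89 89 77]
162 [ 7  7  7 14 18  5 12 23 48 50 50 57 56 58 57 59 60 56 52 31  7  4 16 79 86 80 80 79 83 88 25]
165 [ 7  3  6 10  4 13  6  1 32 53 56 59 55 58 59 64 57 57 54 12  6  0 60 77 77 73 76 77 77 47 16]
168 [ 3  4  9  3  8  0  0 10  0 64 75 75 82 83 82 75 69 11  5  6  3  0 68 69 72 71 69 66 77 17  6]
171 [ 7  8 15  9 10 12  4  0 11 29 64 74 70 67 70 69 29  6  2  7 10 16 69 68 68 67 64 69 54 11 16]
174 [ 3  2  1  5 12  2  1  3  7 10 28 59 66 67 39 11  7  6  7  9 12  8 68 66 63 64 63 67 30 13 31]
177 [ 6  7  5 12  4 12  0  8  9 10 21 67 68 66 18  7  9  5  4  2  0 20 64 66 61 62 65 68 22  7 50]
```

The top camera shows four syringe and arm features consistently at y≈-0.2287. In the first top image no needle shows left of the holder, which agrees. The tube stands at y≈-0.2222, so I'll re-grip the knob and shift it about 6.5 mm further.

>>> jog_arm --rows '[[[-0.1, 0, 0], [0, 0, 0]], [[-0.3, 0, 0], [0, 0, 0]], [[-0.5, 0, 0], [0, 0, 0]], [[-0.7, 0, 0], [0, 0, 0]], [[-0.9, 0, 0], [0, 0, 0]]]'

```text
t: 20.1
tool_pos: [0.5245, -0.0602, 0.1153]
orientation: [2.223, 2.219, -0.0]
force: [0.2, 0.5, -0.3]
opening: 0.0927
gripper_force: 0.0
```

>>> jog_arm --rows '[[[-0.15, 0, 0], [0, 0, 0]], [[-0.25, 0, 0], [0, 0, 0]], [[-0.3, 0, 0], [0, 0, 0]], [[-0.3, 0, 0], [0, 0, 0]], [[-0.3, 0, 0], [0, 0, 0]]]'

```text
t: 20.6
tool_pos: [0.5247, -0.117, 0.1149]
orientation: [-2.223, -2.22, -0.0]
force: [0.4, -0.2, 0.4]
opening: 0.093
gripper_force: 0.0
```

>>> jog_arm --rows '[[[0, 0, 0.1], [0, 0, 0]], [[0, 0, 0.2], [0, 0, 0]], [[0, 0, 0.3], [0, 0, 0]], [[0, 0, 0.38], [0, 0, 0]], [[0, 0, 0.4], [0, 0, 0]]]'

```text
t: 21.1
tool_pos: [0.5232, -0.1153, 0.0326]
orientation: [-2.218, -2.22, 0.002]
force: [0.1, 0.4, -1.0]
opening: 0.0928
gripper_force: 0.0
```

>>> jog_arm --rows '[[[0, 0, 0], [0, 0, 0]], [[0, 0, 0], [0, 0, 0]], [[0, 0, 0], [0, 0, 0]], [[0, 0, 0], [0, 0, 0]], [[0, 0, 0], [0, 0, 0]]]' --hand 1 --squeeze 15

```text
t: 21.6
tool_pos: [0.5253, -0.1173, 0.0355]
orientation: [2.221, 2.22, 0.001]
force: [0.1, -1.0, 0.1]
opening: 0.0578
gripper_force: 0.0
```

>>> jog_arm --rows '[[[0, 0, 0], [0, 0, 0]], [[0, 0, 0], [0, 0, 0]], [[0, 0, 0], [0, 0, 0]], [[0, 0, 0], [0, 0, 0]], [[0, 0, 0], [0, 0, 0]]]'

```text
t: 22.1
tool_pos: [0.5245, -0.1171, 0.0348]
orientation: [-2.222, -2.221, 0.001]
force: [-2.4, 0.2, 1.9]
opening: 0.0241
gripper_force: 15.0
```

>>> jog_arm --rows '[[[-0.01, 0, 0], [0, 0, 0]], [[-0.02, 0, 0], [0, 0, 0]], [[-0.033, 0, 0], [0, 0, 0]], [[-0.033, 0, 0], [0, 0, 0]], [[-0.033, 0, 0], [0, 0, 0]]]'

```text
t: 22.6
tool_pos: [0.5246, -0.1241, 0.0347]
orientation: [-2.222, -2.221, 0.001]
force: [-3.7, -1.4, 2.1]
opening: 0.0242
gripper_force: 15.0
```

>>> jog_arm --rows '[[[0, 0, 0], [0, 0, 0]], [[0, 0, 0], [0, 0, 0]], [[0, 0, 0], [0, 0, 0]], [[0, 0, 0], [0, 0, 0]], [[0, 0, 0], [0, 0, 0]]]' --hand -1

```text
t: 23.1
tool_pos: [0.525, -0.1237, 0.0349]
orientation: [2.222, 2.221, 0.0]
force: [0.2, 0.2, -0.0]
opening: 0.06
gripper_force: 0.0
```

>>> jog_arm --rows '[[[0, 0, 0], [0, 0, 0]], [[0, 0, -0.05], [0, 0, 0]], [[0, 0, -0.15], [0, 0, 0]], [[0, 0, -0.28], [0, 0, 0]], [[0, 0, -0.4], [0, 0, 0]]]'

```text
t: 23.6
tool_pos: [0.5249, -0.1237, 0.1166]
orientation: [2.222, 2.221, 0.0]
force: [0.2, -0.4, -0.1]
opening: 0.0926
gripper_force: 0.0
```

>>> jog_arm --rows '[[[0.1, 0, 0], [0, 0, 0]], [[0.3, 0, 0], [0, 0, 0]], [[0.5, 0, 0], [0, 0, 0]], [[0.7, 0, 0], [0, 0, 0]], [[0.9, 0, 0], [0, 0, 0]]]'

```text
t: 24.1
tool_pos: [0.5251, 0.0578, 0.1159]
orientation: [2.222, 2.22, 0.001]
force: [0.7, -0.2, 0.0]
opening: 0.0926
gripper_force: 0.0
```

>>> jog_arm --rows '[[[0.2, 0, 0], [0, 0, 0]], [[0.3, 0, 0], [0, 0, 0]], [[0.3, 0, 0], [0, 0, 0]], [[0.3, 0, 0], [0, 0, 0]]]'

```text
t: 24.5
tool_pos: [0.5251, 0.1164, 0.1154]
orientation: [2.22, 2.222, 0.0]
force: [0.5, -0.5, 0.0]
opening: 0.093
gripper_force: 0.0
```

Run:
```python
from h import *
plan([])
a,b=look("n3")
np.set_printoptions(linewidth=220)
g=cv2.cvtColor(a,cv2.COLOR_RGB2GRAY);h=cv2.cvtColor(b,cv2.COLOR_RGB2GRAY)
print("side u356-378")
for v in range(179,200):print(v,g[v,356:378])
print("top u404-430")
for v in range(260,278):print(v,h[v,404:430])
```

```text
t 24.5 p [0.5251 0.1164 0.1154] yaw 0.05 tilt 0.04 F [ 0.47 -0.55  0.03] op 0.093 gf 0.0 q [ 0.12  0.01  1.76 -0.    1.37  0.12]
s [361 204  10   6  41] [365.3 206.5]
t [400 231  19  18 236] [408.4 240. ]
t [415 265   6   8  36] [417.9 268.5]
side u356-378
179 [ 9  8 16  8  3 12  5  7 11  5  4 98 27  4  5  7  9  1 10 12 11  0]
180 [ 11   9   4   6  12  13   8  11  14   8 136 110  17   8   0   2  12   7   6   1  10   9]
181 [  7   6  12   5  12  10   1   9   4   0 146 149  29  15   3  13   0   8   0   4   0  10]
182 [  4  11   9   8   9   5  13   4  11   0 108 152  27   7   2   0  10   1   7   0   1   8]
183 [ 12  17  11   4   8   2   8   9  13   0 104  46   6   2   7   4  12   7   9   5   0   1]
184 [ 11   0   2   0   9   2  11   4   0   0 116  20   7   7   8  16   4   8  10   2  13   7]
185 [ 13  12  13   1   9   5  12  10   5   0 118  18   5   4   6   7   0  14   0   8   9  13]
186 [ 10   8   1   9  12   1   1   4   1   0 201  38   3   1   9   4   7   9  10   8   1   4]
187 [ 5  0  5  1  6  0  5  4  0  0 51  5  1  0  3  5  0  5  0 11  9  7]
188 [  8  10  11   0   0   0   0   0 154 
[... 2379 characters left out ...]
 77  71  65  65  74  79  81  91 127 151]
272 [171 168 154 134 121 115  82  64  57  54  63  89  85 103 109  92  86  69  77  99 121 136 130 119 135 146]
273 [171 171 159 144 124 117  99  75  58  55  56  65  86  88  95 108  99  91 116 155 176 196 198 183 196 201]
274 [170 169 169 155 123 118 105  82  66  61  59  57  67  70  98 121 147 155 170 196 203 204 207 204 204 206]
275 [171 172 172 162 133 114  95  81  72  70  68  80  99 111 142 169 195 202 202 207 206 205 205 207 205 206]
276 [171 172 171 154 161 157 149 134 113 115 106 126 162 176 193 201 205 207 206 206 206 206 206 204 205 203]
277 [184 184 180 173 194 200 193 191 169 175 165 172 187 203 207 207 206 206 208 204 206 207 202 193 189 186]
```

Run:
```python
from h import *
np.set_printoptions(linewidth=220,precision=2,suppress=True)
t=C["top"]["frame"];g=cv2.cvtColor(t,cv2.COLOR_RGB2GRAY)
for v in range(261,273):print(v,g[v,412:426],(t[v,416:424].astype(int)[:,0]-t[v,416:424,2].astype(int)))
s=C["side"]["frame"].astype(int)
print("side disc");
for v in range(132,143):print(v,s[v,363:378].mean(1).round().astype(int))
# holder/arm clamp and column side check
P=lambda n,x,y,z:proj(n,np.array([x,y,z]))
for y in(-.2222,-.2255,-.2288):print(y,"disc side",P("side",.5252,y,.288),"tip side",P("side",.5252,y,.153),"tip top",P("top",.5252,y,.153))
```

```text
261 [156 167 168 168 167 167 166 162 148  99  65  75 131 146] [-2  0  0 -1 -2  1 -3 -4]
262 [168 176 178 178 177 175 174 169 135  76  62  73 135 143] [ 1 -2 -1 -2 -3 -4 -3 -4]
263 [134 141 148 161 164 164 166 162  98  65  62  81 132 143] [-3 -4 -3 -5 -2 -1 -1 -2]
264 [149 153 157 186 194 193 193 188 106  62  63  84 135 143] [-5 -6 -6 -7 -5 -2 -3 -5]
265 [194 193 192 196 198 199 198 190 106  59  67  83 130 141] [-8 -8 -6 -7 -3 -4 -4 -4]
266 [196 196 197 198 197 197 198 192 105  63  62  77 108 138] [-6 -8 -7 -6 -6 -2 -1  1]
267 [197 197 196 197 196 196 197 189 123  69  57  72  87 128] [-9 -6 -9 -8 -6 -2 -2 -1]
268 [197 196 195 197 197 197 195 192 156  85  64  69  78 115] [-7 -8 -8 -6 -6 -4 -3 -3]
269 [199 196 198 198 196 196 197 196 187 119  72  61  73  85] [-8 -8 -8 -6 -8 -4 -2 -3]
270 [198 198 196 198 195 195 198 199 194 157 114  82  67  72] [-7 -7 -6 -8 -9 -7 -5 -4]
271 [196 197 197 197 198 197 196 196 195 190 171 139 102  80] [-7 -8 -8 -9 -7 -8 -6 -6]
272 [196 195 198 196 197 196 198 197 199 196 192 189 160 138] [-7 -7 -7 -8 -7 -8 -8 -7]
side disc
132 [ 0  9  6  0 10 13 11  7 10 15
[... 178 characters left out ...]
   5   0 226 228 225 225 221 222 225 225 232  49   6   0]
137 [  4  10  16 159 214 227 227 225 222 226 232 202  45   4   0]
138 [ 11   3   0  36  82 123 121 157 166 131 130  62  15   8   3]
139 [  3   9   3   4   9  30  92 107  78  34  23   1   4   8  11]
140 [ 10  11   3   6   2  26 101 110  64   9  14   9  16  18  19]
141 [  6   0   7   6   8  41 108 111  63  13  12  13  13  19  11]
142 [  9   0   0  14   1  51 106 109  39   6  11   6   8  19  16]
-0.2222 disc side [369.6  136.03] tip side [365.98 186.12] tip top [417.5  267.12]
-0.2255 disc side [370.06 135.58] tip side [366.43 185.61] tip top [419.  267.1]
-0.2288 disc side [370.52 135.14] tip side [366.87 185.09] tip top [420.51 267.07]
```

The tube mouth now lies at y≈-0.229. The combined needle estimate is -0.2265 to -0.2288, so the tip is within about 2 mm of the mouth centre (inner radius 12 mm). The tube is seated and the robot is clear, so I'm handing in.

```bash
python3 -c "
from plant import robot
print(robot.close_job())"
```

```text
the job is handed in; nothing more can be done
None
```

The job is handed in: the blue-band tube stands in the slide's pocket, released, with its mouth under the needle to within about 2 mm by my camera estimate; hand-in returned no verdict.

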